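# Wipe the chips from the gutter stone and stow the rubbing stone

## Robot

A 6-joint arm with a two-finger parallel gripper is mounted at the origin on the work surface. World frame = base frame: x ahead of the robot, y to its left, z up, the work surface at z = 0. Lengths are in m, angles in rad, forces in N, time in s.
With the tool pointing down it reaches from about 0.225 to 0.725 m from the base axis. Payload 3.1 kg.
Tool frame: the origin (TCP) lies on the centre line of the jaws, within the pads' length; the fingertips stand 11 mm ahead of it and the grasp point (between the pads) lies 8 mm behind it; x points along the fingers, y is the direction in which the jaws open and shut, and the axes are right-handed (so a half turn about x gives the same grasp; the last joint's range is limited). The gripper opens to 85 mm and grips with 20 to 120 N. Pads are 22 mm wide; open, the fingers measure 114 mm over their backs; the gripper's body (76 mm by 85 mm) begins 54 mm behind the grasp point. The pads swing forward as they close: fully open they stand 13 mm farther back than shut.
Start: joints at [-1.272, 0.048, 0.099, 1.622, 0, 1.443], TCP at [0.217, -0.478, 0.222] pointing down, gripper open.
Joint ranges: [-2.91, 2.91], [-0.99, 1.94], [-1.21, 1.42], [-2.12, 2.29], [-1.49, 1.47], [-3.14, 3.14]. Speed limits (rad/s): [2.79, 2.79, 3.14, 3.14, 3.14, 3.14].

## Interface

Orientations are given as a unit quaternion [x, y, z, w].
In Python, from rig import get_state, camera, camera_params, job_done gives the robot as it stands.
- The arm moves only by the shell command python3 -m creep 'ROWS' [FORCE]. ROWS is JSON, a list of rows, each a list of 7 numbers: the turn, a rotation vector about the tool's x, y, z in degrees, then the shift along the tool's x, y, z in mm, then the gripper's target within -1 to 1 (fully open at 1, half-way at 0, shut at -1). In form: [[wx, wy, wz, dx, dy, dz, hand], ...]. A call has 1 to 12 rows; each row is the pose to reach, as a shift and turn from the pose commanded when the call began, along the tool's axes at that moment; what a row does not reach only later rows make up. A row lasts 1/12 s, in which the tool goes at most 41.7 mm and 7.16 degrees, less where a joint would pass 70% of its speed; a pose out of reach is approached as far as the arm can. A call with a gripper value outside its range is refused whole. The fingers move at their own pace and stop on an object; FORCE is the grip in N (left out, the last holds). Time passes only in rows, so rows that repeat a pose let the fingers close. It gives the time, the measured TCP pose, the force and the opening at its end, in the units of the state.
- get_state(): the state, without advancing time (a new reading comes with each control period).
- camera(name): name is "side" or "top" or "wrist"; returns the picture (420x560x3 uint8, red, green, blue); there is no depth.
- camera_params(name): a dict with "fx", "fy", "cx", "cy" (pixels), "xyz" and "attitude" of the camera in the world; the wrist camera has in their place "tool_from_camera" (4x4, takes a point from camera to tool coordinates, whose origin is the TCP and whose axes are the tool frame's). Camera axes: x right, y down, z forward; pixel columns grow to the right and rows downward; lengths in m; the calibration is good to about 2 mm. A picture is of the moment at which its call begins: read the wrist's pose just before it. camera_params takes no time and is no camera call.
- job_done(): hands the job in, once; it reports no verdict.
The state is a dict: "time_s": time; "joint_positions": joint angles; "joint_vel": joint speeds; "effort": joint torques, N m; "position": TCP position; "tcp_rot": TCP orientation; "ft_force": force on the tool from outside, world axes, zero at the start; "ft_torque": the same for the moment, N m; "opening": finger opening in m.
Only numpy, scipy, OpenCV 4.12 (cv2) and the standard library are available. Lean on these libraries where they do the work, as an engineer would, in place of code of your own. Each camera call takes 0.05 s, during which the arm holds its last target. There are 200 camera calls.

## Task

Put the rubbing stone down in the channel of the gutter stone and wipe all four loose chips along with it, out of the channel's mouth and into the steel tray. Then set the rubbing stone down free-standing on the slate bench to change your grip, and lower it gently over the two pegs of its stand until it sits fully home; do not drop it on. The chips must stay in the tray, and the rosette, bevel gauge and dividers must be left alone.

Things in the scene. Friction and masses are not known exactly. Their poses are not given: they have to be found in the camera images.
- stone: Rubbing stone used as scraper: upright block 40 mm (x) by 60 mm (y) by 48 mm high, grey carborundum foot 32 mm, boxwood back 16 mm on top, about 0.25 kg. Origin: centre of its underside; it starts upright on the bench. Two vertical 14 mm through holes at y = -17 and +17 mm, seen from above. Grip it across its 40 mm or its 60 mm.
- gutter: Fixed buff sandstone gutter stone, 260 mm long (y), 110 mm wide (x), straight flat-bottomed channel along y, open at both ends. Origin: on the bench under its centre. Bed 30 mm above the bench; channel 70 mm wide between 20 mm thick walls rising 48 mm above the bed. Mouth: the -y end, where the tray stands. Chips start between y = -110 and +38 mm; the +y end is free of chips.
- gutter_bed (a point): Centre of the channel's bed, on its surface; axes as the gutter stone's. With the rubbing stone's 60 mm across the channel, 5 mm is left each side: too little for a chip to pass, and no room there for fingers. Fingers fit ahead of and behind it, on the two faces 40 mm apart.
- tray_in (a point): Centre of the inner floor of the fixed steel tray butted to the gutter stone's mouth: inside 100 (x) by 100 mm (y), floor 4 mm above the bench (26 mm below the bed), walls 26 mm high, open towards the gutter stone. Axes as the gutter stone's; the mouth edge is at y = +50 mm from here.
- chip0: Loose reddish stone chip, about 20 x 16 x 12 mm, 11 g, lying on the channel's bed. Origin: centre of its underside.
- chip1: Loose reddish stone chip, about 20 x 16 x 12 mm, 11 g, lying on the channel's bed. Origin: centre of its underside.
- chip2: Loose reddish stone chip, about 20 x 16 x 12 mm, 11 g, lying on the channel's bed. Origin: centre of its underside.
- chip3: Loose reddish stone chip, about 20 x 16 x 12 mm, 11 g, lying on the channel's bed. Origin: centre of its underside.
- stand: Fixed stand for the rubbing stone: dark wooden base 90 (x) x 80 (y) x 12 mm, two upright steel pegs 9 mm in diameter at y = -17 and +17 mm, 20 mm high above the base's top, the top 7 mm tapered. Two brass cheeks at its x sides, 50 mm apart inside, 70 mm long, 60 mm high above the base's top; its y ends are open. Origin: on the bench under its centre.
- stand_seat (a point): Centre of the stand's base top, 12 mm above the bench: the centre of the rubbing stone's underside lies here when fully home, its y along the stand's y, either way round. The cheeks leave no room for fingers on the stone's faces 40 mm apart; hold it across its 60 mm. Axes as the stand's.
- rosette: Bystander: carved round sandstone rosette fragment, 110 mm across, 34 mm high. Leave alone.
- gauge: Bystander: boxwood bevel gauge, stock 130 x 26 x 16 mm with a 150 mm steel blade. Leave alone.
- dividers: Bystander: pair of brass dividers lying flat, 160 mm long, origin at the pivot. Leave alone.
There are look-alikes about, which are no part of the job. Of the things that look like the stone, the smallest one is meant.

How it is judged:
On the way, in this order (a step that is already met when the one before it is completed fails the run):
1. the rubbing stone is down on the bed of the channel, with chips still to clear (x of stone in the frame of gutter_bed between -0.015 and 0.015 m and z of stone in the frame of gutter_bed between -0.008 and 0.012 m and y of stone in the frame of gutter_bed between -0.2 and 0.14 m and angle between stone's own z axis and vertical below 0.2 rad), for 0.1 s.
2. all four chips are in the tray while the rubbing stone is still down in the channel or just past its mouth (x of stone in the frame of gutter_bed between -0.015 and 0.015 m and z of stone in the frame of gutter_bed between -0.008 and 0.012 m and y of stone in the frame of gutter_bed between -0.2 and 0.14 m and x of chip0 in the frame of tray_in between -0.055 and 0.055 m and y of chip0 in the frame of tray_in between -0.055 and 0.052 m and z of each of chip0, chip1, chip2, chip3 in the frame of tray_in below 0.03 m and x of chip1 in the frame of tray_in between -0.055 and 0.055 m and y of chip1 in the frame of tray_in between -0.055 and 0.052 m and x of chip2 in the frame of tray_in between -0.055 and 0.055 m and y of chip2 in the frame of tray_in between -0.055 and 0.052 m and x of chip3 in the frame of tray_in between -0.055 and 0.055 m and y of chip3 in the frame of tray_in between -0.055 and 0.052 m), for 0.05 s.
3. the rubbing stone stands on the bench, let go (height (world z) of stone below 0.006 m and angle between stone's own z axis and vertical below 0.1 rad and linear speed of stone below 0.03 m/s and contact force between the fingers and stone below 0.1 N), for 0.2 s.
At the end, for the whole second after the job is handed in: The rubbing stone sits fully home over the pegs of its stand (within 6 mm sideways and 4 mm in height, upright within 0.06 rad, y axes along each other within 0.2 rad), at rest; all four chips lie at rest in the steel tray (horizontal distance between stone and stand_seat below 0.006 m and z of stone in the frame of stand_seat between -0.004 and 0.004 m and angle between stone's own z axis and vertical below 0.06 rad and angle between the y axis of stone and the y axis of stand, either way round below 0.2 rad and linear speed of stone below 0.02 m/s and x of chip0 in the frame of tray_in between -0.055 and 0.055 m and y of chip0 in the frame of tray_in between -0.055 and 0.052 m and z of each of chip0, chip1, chip2, chip3 in the frame of tray_in below 0.03 m and x of chip1 in the frame of tray_in between -0.055 and 0.055 m and y of chip1 in the frame of tray_in between -0.055 and 0.052 m and x of chip2 in the frame of tray_in between -0.055 and 0.055 m and y of chip2 in the frame of tray_in between -0.055 and 0.052 m and x of chip3 in the frame of tray_in between -0.055 and 0.055 m and y of chip3 in the frame of tray_in between -0.055 and 0.052 m and linear speed of each of chip0, chip1, chip2, chip3 below 0.03 m/s); the robot touches nothing.
It fails at once if the rubbing stone is dropped onto the stand (faster than 0.4 m/s within 40 mm of home) (horizontal distance between stone and stand_seat below 0.02 m and z of stone in the frame of stand_seat below 0.04 m and linear speed of stone above 0.4 m/s).
It fails at once if the rosette is moved more than 20 mm (distance of rosette from where it was at the start of the episode above 0.02 m).
It fails at once if the gauge is moved more than 20 mm (distance of gauge from where it was at the start of the episode above 0.02 m).
It fails at once if the dividers is moved more than 20 mm (distance of dividers from where it was at the start of the episode above 0.02 m).
It also fails if it takes over 67 s, if anything falls off the work surface, if the arm or the gripper's body presses on something with over 40 N, if the wrist force passes 120 N, or if a joint passes its speed limit or range.

## Working session

There is one attempt and no reset: what is moved stays moved. The work goes in short steps, Python scripts to look and compute and a shell command to move; the robot and the scene stay as the last step left them, time stands still between calls to the robot, and variables do not carry over. Pictures are saved under pics/ and viewed, on a budget of 10 in all, crops included, one or two more only if the job needs it, and the job is handed in when it is done.

```bash
mkdir -p pics; ls
python3 - <<'E'
from rig import *
import cv2
for n in("top","side"):
    cv2.imwrite(f"pics/{n}0.png",cv2.resize(camera(n)[:,:,::-1],(800,600),interpolation=cv2.INTER_CUBIC)); print(n,camera_params(n))
print(camera_params("wrist"));print(get_state())
E
```

```text
pics
top {'fx': 404.70596861894484, 'fy': 404.70596861894484, 'cx': 273.73371649480407, 'cy': 207.97836039306495, 'xyz': array([0.43287288, 0.03207791, 1.08176901]), 'attitude': array([ 0.71266045, -0.70060953,  0.03098268, -0.01736209])}
side {'fx': 513.9255952426345, 'fy': 513.9255952426345, 'cx': 275.17438603306954, 'cy': 211.1566826908479, 'xyz': array([0.03642413, 1.10346234, 0.94939411]), 'attitude': array([-0.17034058,  0.87795521, -0.43680873,  0.09683426])}
{'fx': 341.899415900327, 'fy': 341.899415900327, 'cx': 278.82530327894193, 'cy': 212.90923442595593, 'tool_from_camera': array([[-2.93510053e-04, -3.27511562e-01,  9.44847125e-01,
        -1.52043629e-01],
       [ 9.99999936e-01,  9.71763666e-05,  3.44327044e-04,
        -6.42349393e-05],
       [-2.04587899e-04,  9.44847166e-01,  3.27511513e-01,
        -8.38190379e-02],
       [ 0.00000000e+00,  0.00000000e+00,  0.00000000e+00,
         1.00000000e+00]])}
{'time_s': 0.1, 'joint_positions': array([-1.27175638e+00,  4.87258932e-02,  9.77437104e-02,  1.62201636e+00,
        2.02379185e-05,  1.44297157e+00]), 'joint_vel': array([-2.46920281e-04, -2.46517358e-03,  3.04982966e-03, -2.93928602e-04,
        2.37284983e-03, -3.99293624e-05]), 'effort': array([ 2.13953928e-03, -3.39852941e+01,  3.20935178e+01,  1.58878713e-02,
       -1.60348782e-04,  3.97416031e-06]), 'position': array([ 0.21716986, -0.47733825,  0.22050325]), 'tcp_rot': array([-0.69100242, -0.15055252,  0.6911213 , -0.1489998 ]), 'ft_force': array([ 0.14259909,  0.68431805, -0.96310786]), 'ft_torque': array([-0.02009357,  0.01000871, -0.0057363 ]), 'opening': 0.08508693158931463}
```

View pics/top0.png

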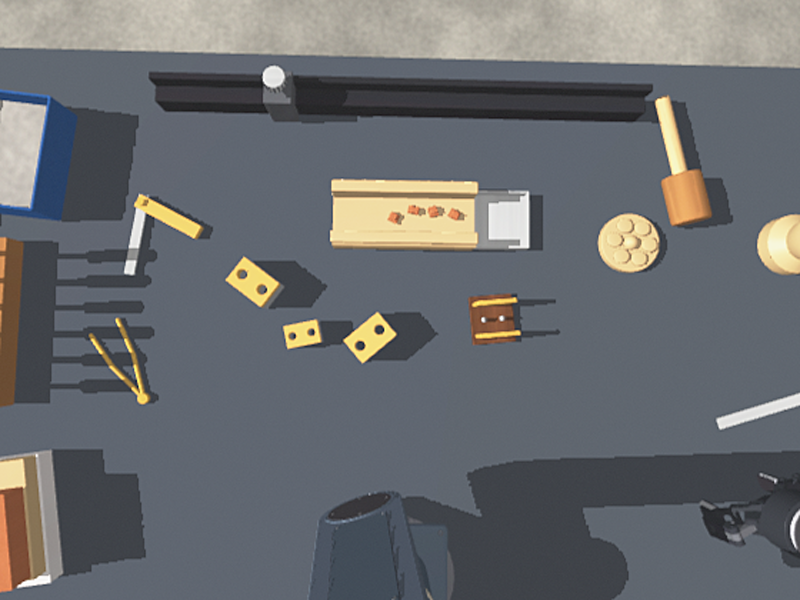

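View pics/side0.png

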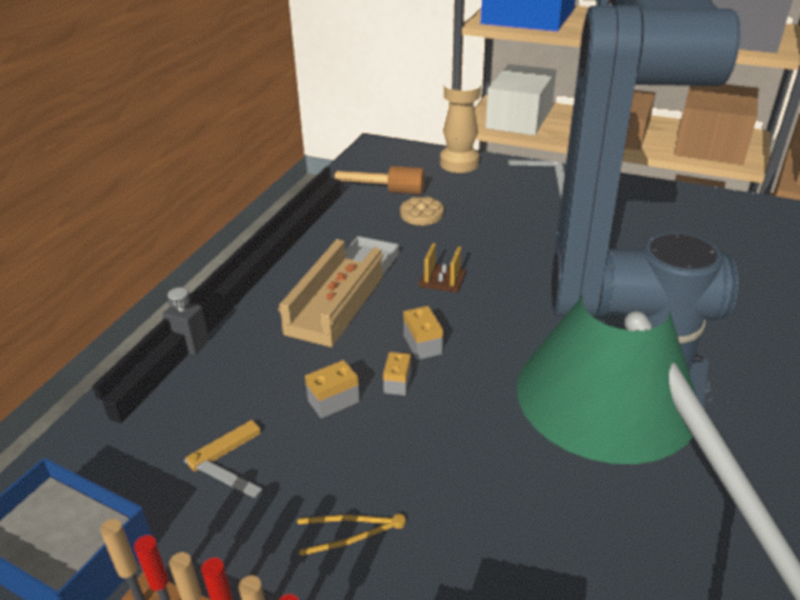

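Top view (800x600): small stone near (302,333) between two larger look-alikes; gutter (331-478,180-248), mouth to the right, tray (478-528,190-248); stand at (495,320). An enlarged crop will give the pixels more exactly.

```bash
cat > h.py <<'E'
import numpy as np, cv2
from rig import *
from scipy.spatial.transform import Rotation as R
def cam(n):
    p=camera_params(n)
    if n!="wrist": return p,R.from_quat(p["attitude"]).as_matrix(),np.array(p["xyz"])
    s=get_state();T=p["tool_from_camera"];Rt=R.from_quat(s["tcp_rot"]).as_matrix()
    return p,Rt@T[:3,:3],Rt@T[:3,3]+s["position"]
def at(n,u,v,z):
    p,M,o=cam(n); d=M@[(u-p["cx"])/p["fx"],(v-p["cy"])/p["fy"],1]
    return (o+d*(z-o[2])/d[2])
def proj(n,P):
    p,M,o=cam(n); c=(np.atleast_2d(P)-o)@M
    return c[:,:2]/c[:,2:]*[p["fx"],p["fy"]]+[p["cx"],p["cy"]]
def rows(P,yaw=None):
    "tool shift (mm) and turn (deg, tool rotvec) from measured pose to P; yaw = world angle of jaw (tool y) direction, tool down"
    s=get_state();Rt=R.from_quat(s["tcp_rot"]); d=Rt.inv().apply(np.array(P)-s["position"])*1000
    w=None
    if yaw is not None:
        best=None
        for k in(0,180):
            a=np.radians(yaw+k);x=np.array([0,0,-1.]);y=np.array([np.cos(a),np.sin(a),0])
            w_=np.degrees((Rt.inv()*R.from_matrix(np.c_[x,y,np.cross(x,y)])).as_rotvec())
            if best is None or np.linalg.norm(w_)<np.linalg.norm(best): best=w_
        w=best
    print("turn",None if w is None else w.round(2),"shift",d.round(1))
E
python3 - <<'E'
from h import *
im=camera("top")[:,:,::-1]
cv2.imwrite("pics/c1.png",cv2.resize(im[120:260,190:380],(760,560),interpolation=cv2.INTER_CUBIC))
E
```

```text
(no output)
```

View pics/c1.png

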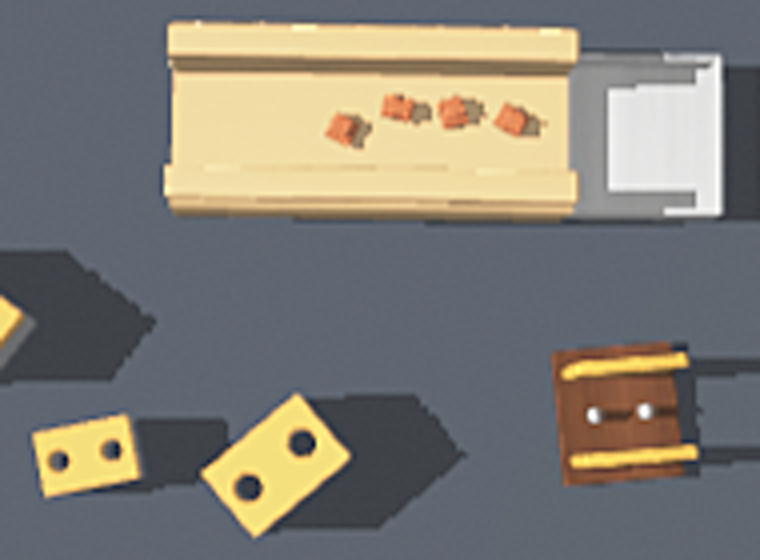

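Crop (x4, origin 190,120): stone top corners (32,433),(127,414),(141,475),(43,497), holes (59,460),(111,450); gutter wall tops (167,23),(578,30),(577,204),(164,197); peg tops (594,415),(645,411); chips at X 347..517.

Run:
```python
from h import *
def q(L,z): return np.array([at("top",190+X/4-.375,120+Y/4-.375,z)[:2] for X,Y in L])
def ang(a,b): d=a-b; return np.degrees(np.arctan2(d[1],d[0])).round(2)
S=q([(32,433),(127,414),(141,475),(43,497)],.048);print("stone",S.mean(0).round(4),[np.linalg.norm(S[i]-S[i-1]).round(4) for i in range(4)],ang(S[0],S[1]),ang(S[3],S[2]))
H=q([(59,460),(111,450)],.048);print("holes",H.mean(0),np.linalg.norm(H[0]-H[1]),ang(H[0],H[1]))
G=q([(167,23),(578,30),(577,204),(164,197)],.078);print("gutter",G.mean(0),[np.linalg.norm(G[i]-G[i-1]).round(4) for i in range(4)],ang(G[0],G[1]),ang(G[3],G[2]))
B=q([(172,72),(172,165),(569,75),(569,168)],.03);print("bed",B.mean(0),B)
P=q([(594,415),(645,411)],.030);print("pegs",P.mean(0),np.linalg.norm(P[0]-P[1]),ang(P[0],P[1]))
T=q([(553,352),(566,486),(683,476),(670,344)],.012);print("stand",T.mean(0),[np.linalg.norm(T[i]-T[i-1]).round(4) for i in range(4)],ang(T[0],T[3]),ang(T[1],T[2]))
C=q([(562,372),(687,359),(572,461),(697,452)],.072);print("cheek",C.mean(0),ang(C[0],C[1]),ang(C[2],C[3]))
print("chips",q([(347,130),(400,108),(459,111),(516,119)],.04))
s=get_state();M=R.from_quat(s["tcp_rot"]).as_matrix();print(M.round(3))
rows([*S.mean(0),.2],None)
```

```text
stone [0.4365 0.171 ] [np.float64(0.0412), np.float64(0.0613), np.float64(0.0398), np.float64(0.0634)] 102.33 103.6
holes [0.43631892 0.17146177] 0.03349204887568715 101.86
gutter [ 0.65345087 -0.00657482] [np.float64(0.1105), np.float64(0.2594), np.float64(0.111), np.float64(0.2587)] 90.26 90.15
bed [ 0.65950244 -0.00781603] [[ 0.68870269  0.12360991]
 [ 0.62690608  0.12217048]
 [ 0.69225417 -0.13831875]
 [ 0.6301468  -0.13872575]]
pegs [ 0.46942785 -0.17281019] 0.03350778812674913 95.44
stand [ 0.46916479 -0.17533918] [np.float64(0.0783), np.float64(0.0891), np.float64(0.078), np.float64(0.0879)] 94.92 95.77
cheek [ 0.46938341 -0.17093267] 96.93 95.03
chips [[ 0.65037342  0.00808849]
 [ 0.66560483 -0.02626328]
 [ 0.66442267 -0.06483716]
 [ 0.65990553 -0.10217748]]
[[-0.001  0.414 -0.91 ]
 [ 0.002 -0.91  -0.414]
 [-1.    -0.002 -0.   ]]
turn None shift [  21.7 -499.4 -468.1]
```

Run:
```python
from h import *
rows([.4363,.1712,.2],12.3)
```

```text
turn [-77.85  -0.08   0.08] shift [  21.7 -499.7 -468. ]
```

```bash
python3 -m creep '[[-7,0,0,1,-30,-28,1],[-14,0,0,2,-60,-56,1],[-21,0,0,3,-90,-84,1],[-28,0,0,4,-119,-112,1],[-35,0,0,5,-148,-139,1],[-42,0,0,6,-177,-166,1],[-49,0,0,7,-206,-193,1],[-56,0,0,8,-235,-220,1],[-63,0,0,9,-264,-247,1],[-70,0,0,10,-293,-274,1],[-77,0,0,11,-322,-301,1],[-77.8,0,0,12,-350,-328,1]]' 40
python3 - <<'E'
from h import *
rows([.4363,.1712,.2],12.3)
E
```

```text
time_s: 1.15
position: [0.371, -0.0215, 0.2095]
tcp_rot: [0.443, 0.551, -0.443, 0.552]
ft_force: [1.4, -0.3, 0.3]
opening: 0.0852
turn [ 0.2   0.01 -0.03] shift [   9.5  105.5 -174. ]
```

```bash
python3 -m creep '[[0,0,0,2,20,-33,1],[0,0,0,4,40,-66,1],[0,0,0,6,60,-99,1],[0,0,0,8,80,-132,1],[0,0,0,9,95,-158,1],[0,0,0,9.5,105.5,-174,1],[0,0,0,9.5,105.5,-174,1],[0,0,0,9.5,105.5,-174,1]]'
python3 - <<'E'
from h import *
rows([.4363,.1712,.2],12.3)
c,s=np.cos(np.radians(12.3)),np.sin(np.radians(12.3))
L=np.array([[a*.02*c-b*.03*s+.4363,a*.02*s+b*.03*c+.1712,.048] for a,b in((-1,-1),(1,-1),(1,1),(-1,1))]+[[.4363,.1712,.048]]);p=proj("wrist",L);print(p.round(1))
im=camera("wrist")[:,:,::-1].copy()
im=cv2.resize(im,None,fx=1.4,fy=1.4,interpolation=cv2.INTER_CUBIC)
for q in p: cv2.circle(im,tuple(int(v) for v in q*1.4),2,(0,0,255),-1)
cv2.imwrite("pics/w1.png",im)
E
```

```text
time_s: 1.82
position: [0.4367, 0.1695, 0.1994]
tcp_rot: [0.443, 0.551, -0.444, 0.551]
ft_force: [0.2, -0.2, 0.4]
opening: 0.0857
turn [0.09 0.03 0.11] shift [-0.6 -0.  -1.7]
[[258.7 220.3]
 [300.9 220.4]
 [302.5 157.1]
 [257.5 157. ]
 [279.9 189.7]]
```

View pics/w1.png

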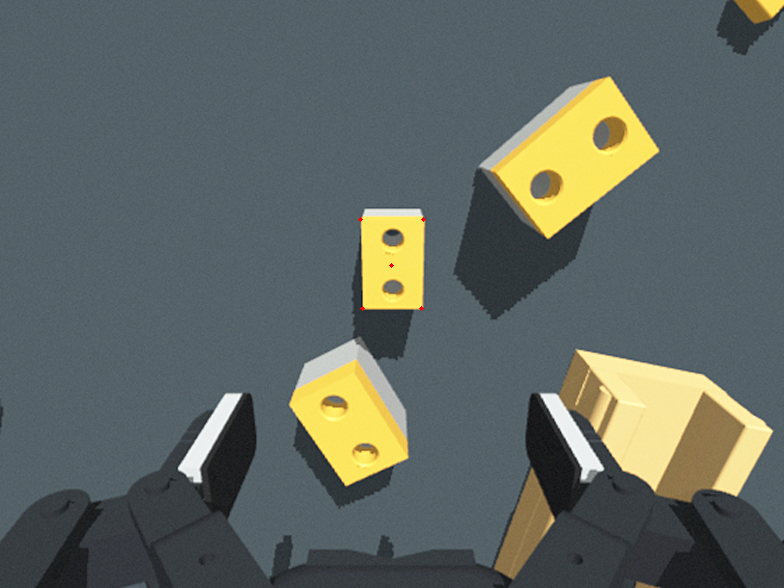

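Predicted corners match the stone (at (392,265)) within about 1 px. Descend and grip.

```bash
python3 -m creep '[[0,0,0,35,0,-1.7,1],[0,0,0,70,0,-1.7,1],[0,0,0,105,0,-1.7,1],[0,0,0,135,0,-1.7,1],[0,0,0,155,0,-1.7,1],[0,0,0,167,0,-1.7,1],[0,0,0,173,0,-1.7,1],[0,0,0,173,0,-1.7,1],[0,0,0,173,0,-1.7,1]]' 50
python3 -m creep '[[0,0,0,0,0,0,-1],[0,0,0,0,0,0,-1],[0,0,0,0,0,0,-1],[0,0,0,0,0,0,-1],[0,0,0,0,0,0,-1],[0,0,0,0,0,0,-1],[0,0,0,0,0,0,-1],[0,0,0,0,0,0,-1]]' 50
```

```text
time_s: 2.62
position: [0.4371, 0.1699, 0.0278]
tcp_rot: [0.444, 0.55, -0.444, 0.55]
ft_force: [-0.1, -0.0, 0.2]
opening: 0.0856
time_s: 3.28
position: [0.4376, 0.1708, 0.0284]
tcp_rot: [0.444, 0.55, -0.443, 0.551]
ft_force: [-1.9, -0.7, 5.7]
opening: 0.0383
```

```bash
python3 -m creep '[[0,0,0,-15,0,0,-1],[0,0,0,-40,0,0,-1],[0,0,0,-75,0,0,-1],[0,0,0,-110,0,0,-1],[0,0,0,-135,0,0,-1],[0,0,0,-150,0,0,-1],[0,0,0,-150,0,0,-1]]' 60
python3 - <<'E'
from h import *
rows([.6532,.0784,.17],90.2)
E
```

```text
time_s: 3.87
position: [0.4389, 0.1712, 0.1807]
tcp_rot: [0.446, 0.549, -0.442, 0.552]
ft_force: [0.9, -0.1, -2.3]
opening: 0.0382
turn [-77.94   0.25  -0.32] shift [ 11.9 189.6 136.1]
```

```bash
python3 -m creep '[[-6.5,0,0,1,16,11,-1],[-13,0,0,2,32,23,-1],[-19.5,0,0,3,47,34,-1],[-26,0,0,4,63,45,-1],[-32.5,0,0,5,79,57,-1],[-39,0,0,6,95,68,-1],[-45.5,0,0,7,111,79,-1],[-52,0,0,8,126,91,-1],[-58.5,0,0,9,142,102,-1],[-65,0,0,10,158,113,-1],[-71.5,0,0,11,174,125,-1],[-77.9,0.2,-0.3,12,190,136,-1]]'
python3 -m creep '[[0,0,0,0,0,0,-1],[0,0,0,0,0,0,-1],[0,0,0,0,0,0,-1]]'
python3 - <<'E'
from h import *
rows([.6532,.0784,.0],90.2)
c=np.array([.6532,.0784]);
print(proj("wrist",[[.6185,.05,.03],[.6885,.05,.03],[.6185,-.1,.078],[.6885,-.1,.078]]).round(1))
im=camera("wrist")[:,:,::-1]
cv2.imwrite("pics/w2.png",cv2.resize(im,None,fx=1.4,fy=1.4,interpolation=cv2.INTER_CUBIC))
E
```

```text
time_s: 4.87
position: [0.6507, 0.0774, 0.1615]
tcp_rot: [-0.004, 0.711, 0.002, 0.703]
ft_force: [0.8, -0.1, -2.9]
opening: 0.0381
time_s: 5.12
position: [0.6499, 0.0782, 0.1625]
tcp_rot: [-0.001, 0.711, 0.0, 0.703]
ft_force: [-0.4, 0.6, -2.1]
opening: 0.0383
turn [-0.1  -0.59  0.08] shift [162.4   0.5   4.9]
[[246.  163.8]
 [248.2 240.7]
 [ 27.6 175.5]
 [ 48.5 264.7]]
```

View pics/w2.png

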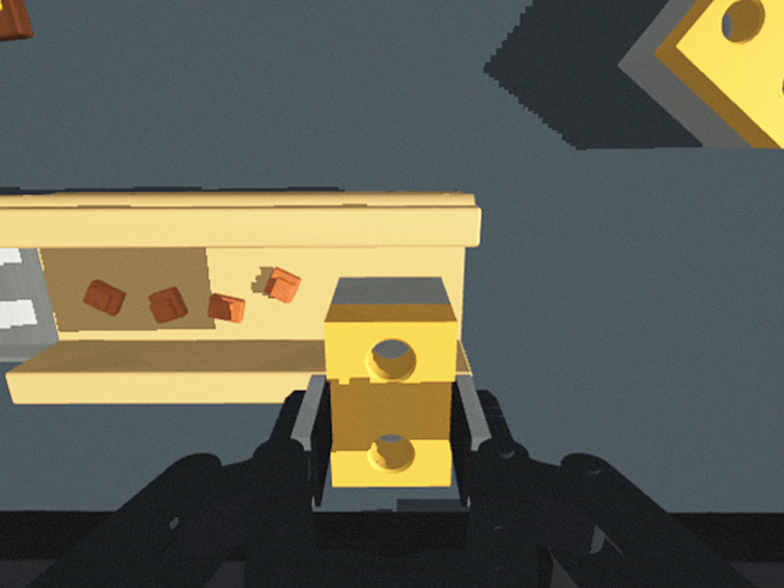

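Run:
```python
from h import *
p=camera_params("wrist");T=np.linalg.inv(p["tool_from_camera"])
for z in(-.03,-.017,.017,.03):
    q=T@[-.020,0,z,1]; print(z,(1.4*np.array([q[0]/q[2]*p["fx"]+p["cx"],q[1]/q[2]*p["fy"]+p["cy"]])).round(1))
rows([.6545,.0784,.085],90.2)
```

```text
-0.03 [391.1 327.4]
-0.017 [391.  366.6]
0.017 [391.  459.1]
0.03 [391.  491.2]
turn [-0.07 -0.51  0.09] shift [78.4  0.1  5.1]
```

```bash
python3 -m creep '[[0,-0.5,0,20,0,3,-1],[0,-0.5,0,45,0,6,-1],[0,-0.5,0,65,0,6,-1],[0,-0.5,0,75,0,6,-1],[0,-0.5,0,75,0,6,-1],[0,-0.5,0,75,0,6,-1]]'
python3 - <<'E'
from h import *
rows([.6553,.0784,.0595],90.2)
E
```

```text
time_s: 5.67
position: [0.6559, 0.0782, 0.0899]
tcp_rot: [-0.002, 0.707, 0.0, 0.708]
ft_force: [0.7, -0.3, -1.8]
opening: 0.0381
turn [-0.03  0.09  0.1 ] shift [30.4  0.2 -0.7]
```

```bash
python3 -m creep '[[0,0,0,10,0,-0.6,-1],[0,0,0,18,0,-0.6,-1],[0,0,0,25,0,-0.6,-1],[0,0,0,29,0,-0.6,-1],[0,0,0,31,0,-0.6,-1],[0,0,0,32,0,-0.6,-1],[0,0,0,32,0,-0.6,-1],[0,0,0,32,0,-0.6,-1]]'
python3 - <<'E'
from h import *
rows([.6553,.0784,.0585],90.2)
E
```

```text
time_s: 6.33
position: [0.6566, 0.0778, 0.0586]
tcp_rot: [-0.002, 0.706, 0.0, 0.708]
ft_force: [-2.0, 0.6, 0.5]
opening: 0.0383
turn [-0.05  0.21  0.1 ] shift [ 0.1  0.6 -1.3]
```

```bash
python3 -m creep '[[0,0,0,0,-6,-1,-1],[0,0,0,0,-16,-1,-1],[0,0,0,0,-26,-1,-1],[0,0,0,0,-36,-1,-1],[0,0,0,0,-46,-1,-1],[0,0,0,0,-56,-1,-1],[0,0,0,0,-66,-1,-1],[0,0,0,0,-76,-1,-1],[0,0,0,0,-86,-1,-1],[0,0,0,0,-96,-1,-1],[0,0,0,0,-106,-1,-1],[0,0,0,0,-116,-1,-1]]'
python3 - <<'E'
from h import *
rows([.6560,-.1416,.0588],90.2)
E
```

```text
time_s: 7.33
position: [0.6559, -0.0388, 0.0585]
tcp_rot: [-0.001, 0.706, 0.001, 0.708]
ft_force: [1.1, 2.5, 2.5]
opening: 0.0378
turn [-0.03  0.2   0.06] shift [  -0.2 -102.8   -0.2]
```

```bash
python3 -m creep '[[0,0,0,0,-10,0,-1],[0,0,0,0,-19,0,-1],[0,0,0,0,-28,0,-1],[0,0,0,0,-37,0,-1],[0,0,0,0,-46,0,-1],[0,0,0,0,-55,0,-1],[0,0,0,0,-64,0,-1],[0,0,0,0,-73,0,-1],[0,0,0,0,-82,0,-1],[0,0,0,0,-90,0,-1],[0,0,0,0,-97,0,-1],[0,0,0,0,-103,0,-1]]'
python3 -m creep '[[0,0,0,0,0,0,-1],[0,0,0,0,0,0,-1],[0,0,0,0,0,0,-1]]'
python3 - <<'E'
from h import *
a=camera("top")[:,:,::-1][110:190,280:400];b=camera("wrist")[:,:,::-1]
a=cv2.resize(a,(600,400),interpolation=cv2.INTER_CUBIC)
cv2.imwrite("pics/t2.png",a)
cv2.imwrite("pics/w3.png",b)
E
```

```text
time_s: 8.33
position: [0.656, -0.142, 0.0586]
tcp_rot: [-0.001, 0.706, 0.0, 0.708]
ft_force: [-1.2, 4.0, 2.8]
opening: 0.0382
time_s: 8.58
position: [0.656, -0.1431, 0.0587]
tcp_rot: [-0.003, 0.706, -0.001, 0.708]
ft_force: [-0.8, -1.4, 3.9]
opening: 0.038
```

View pics/w3.png

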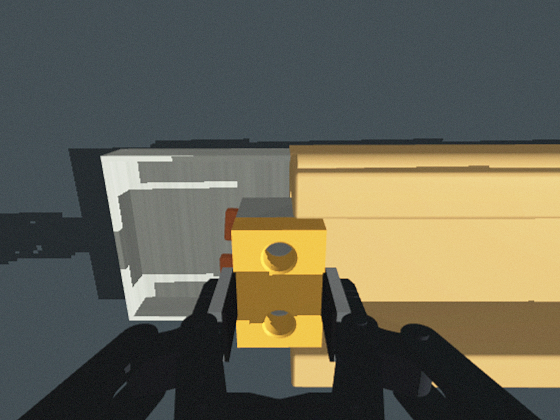

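Channel behind the stone is empty; two chips seen just ahead of the stone at (231,222),(226,262). Push a little farther to be sure all fall.

```bash
python3 -m creep '[[0,0,0,-0.5,-5,0,-1],[0,0,0,-0.5,-10,0,-1],[0,0,0,-0.5,-15,0,-1],[0,0,0,-0.5,-20,0,-1],[0,0,0,-0.5,-25,0,-1],[0,0,0,-0.5,-30,0,-1],[0,0,0,-0.5,-30,0,-1],[0,0,0,-0.5,-30,0,-1],[0,0,0,-0.5,-30,0,-1]]'
python3 - <<'E'
from h import *
b=camera("wrist")[:,:,::-1];a=camera("side")[:,:,::-1][150:250,190:310]
cv2.imwrite("pics/w4.png",np.hstack([b[120:400],cv2.resize(a,(336,280),interpolation=cv2.INTER_CUBIC)])[:,130:])
E
```

```text
time_s: 9.43
position: [0.6557, -0.1713, 0.0584]
tcp_rot: [-0.001, 0.706, 0.0, 0.708]
ft_force: [-0.4, -0.7, -3.0]
opening: 0.0381
```

View pics/w4.png

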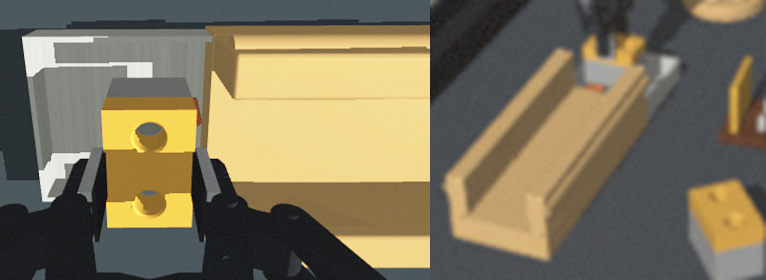

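```bash
python3 -m creep '[[0,0,0,-10,0,0,-1],[0,0,0,-30,0,0,-1],[0,0,0,-60,0,0,-1],[0,0,0,-90,0,0,-1],[0,0,0,-115,0,0,-1],[0,0,0,-120,0,0,-1]]'
python3 -m creep '[[0,0,0,0,0,-30,-1],[0,0,0,0,10,-60,-1],[0,0,0,0,20,-90,-1],[0,0,0,0,40,-120,-1],[0,0,0,0,70,-150,-1],[0,0,0,0,100,-175,-1],[0,0,0,0,130,-185,-1],[0,0,0,0,140,-185,-1],[0,0,0,0,140,-185,-1],[0,0,0,0,140,-185,-1]]'
python3 - <<'E'
from h import *
a=camera("top")[:,:,::-1][120:260,190:380]
cv2.imwrite("pics/t3.png",cv2.resize(a,(760,560),interpolation=cv2.INTER_CUBIC))
rows([.4707,-.03,.0285],90)
E
```

```text
time_s: 10.03
position: [0.6585, -0.1717, 0.1871]
tcp_rot: [-0.003, 0.702, -0.001, 0.712]
ft_force: [0.2, 0.2, 0.0]
opening: 0.0383
time_s: 10.87
position: [0.4705, -0.0313, 0.178]
tcp_rot: [-0.002, 0.706, 0.001, 0.708]
ft_force: [0.1, -0.1, -2.6]
opening: 0.0382
turn [0.18 0.2  0.15] shift [149.4   2.2  -0.6]
```

View pics/t3.png

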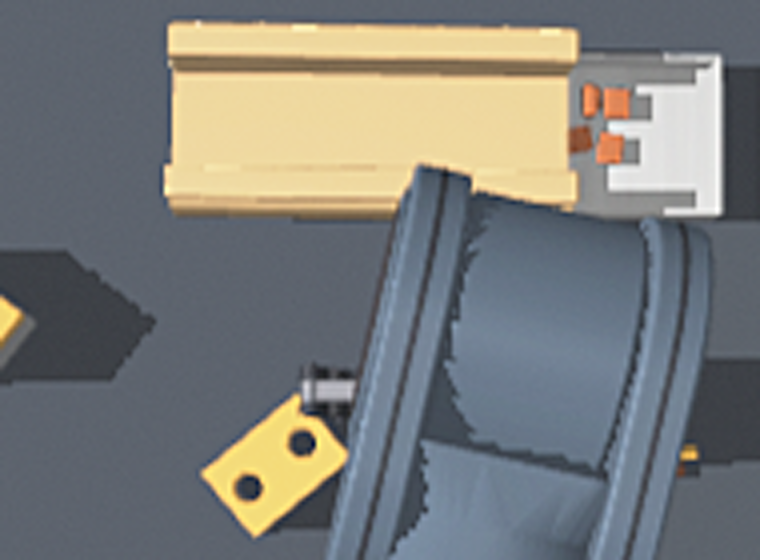

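All four chips are in the tray ((591,100),(617,102),(580,139),(610,148)). Set the stone down between the stand and look-alike at about (0.485,-0.06).

```bash
python3 -m creep '[[0,0,0,20,-15,7,-1],[0,0,0,50,-28,15,-1],[0,0,0,80,-28,15,-1],[0,0,0,105,-28,15,-1],[0,0,0,125,-28,15,-1],[0,0,0,136,-28,15,-1],[0,0.2,0,142,-28,15,-1],[0,0.2,0,142,-28,15,-1],[0,0.2,0,142,-28,15,-1]]'
python3 - <<'E'
from h import *
rows([.485,-.06,.0285],90)
E
```

```text
time_s: 11.67
position: [0.4868, -0.0603, 0.0371]
tcp_rot: [-0.002, 0.707, -0.0, 0.707]
ft_force: [-0.3, 0.1, -3.0]
opening: 0.0376
turn [0.13 0.05 0.13] shift [ 8.6  0.3 -1.8]
```

```bash
python3 -m creep '[[0,0,0,3,0,0,-1],[0,0,0,6,0,0,-1],[0,0,0,8,0,0,-1],[0,0,0,9,0,0,-1],[0,0,0,9.5,0,0,-1],[0,0,0,9.5,0,0,-1],[0,0,0,9.5,0,0,-1]]'
```

```text
time_s: 12.25
position: [0.4867, -0.0599, 0.0285]
tcp_rot: [-0.002, 0.706, 0.0, 0.708]
ft_force: [-1.5, -0.2, 4.8]
opening: 0.0383
```

```bash
python3 -m creep '[[0,0,0,0,0,0,1],[0,0,0,0,0,0,1],[0,0,0,0,0,0,1],[0,0,0,0,0,0,1],[0,0,0,0,0,0,1],[0,0,0,0,0,0,1],[0,0,0,0,0,0,1],[0,0,0,0,0,0,1]]'
python3 -m creep '[[0,0,0,-10,0,0,1],[0,0,0,-30,0,0,1],[0,0,0,-60,0,0,1],[0,0,0,-90,0,0,1],[0,0,0,-120,0,0,1],[0,0,0,-140,0,0,1],[0,0,0,-140,0,0,1],[0,0,0,-140,0,0,1]]'
python3 - <<'E'
from h import *
L=[[.4857+a*.03,-.06+b*.02,.048] for a,b in((-1,-1),(1,-1),(1,1),(-1,1))]
p=proj("wrist",L);print((p*1.4).round(1))
b=camera("wrist")[:,:,::-1]
cv2.imwrite("pics/w5.png",cv2.resize(b,None,fx=1.4,fy=1.4,interpolation=cv2.INTER_CUBIC))
rows([.4857,-.06,.1],0)
E
```

```text
time_s: 12.92
position: [0.4858, -0.0597, 0.0267]
tcp_rot: [-0.002, 0.707, 0.0, 0.707]
ft_force: [-0.3, 0.4, 0.1]
opening: 0.0857
time_s: 13.58
position: [0.4874, -0.0598, 0.1694]
tcp_rot: [-0.002, 0.706, -0.0, 0.709]
ft_force: [0.4, -0.7, -0.6]
opening: 0.0857
[[356.6 229.5]
 [358.6 325.9]
 [423.5 326.1]
 [426.1 229.7]]
turn [-8.985e+01 -5.000e-02  1.400e-01] shift [67.5 -0.3 -0.6]
```

View pics/w5.png

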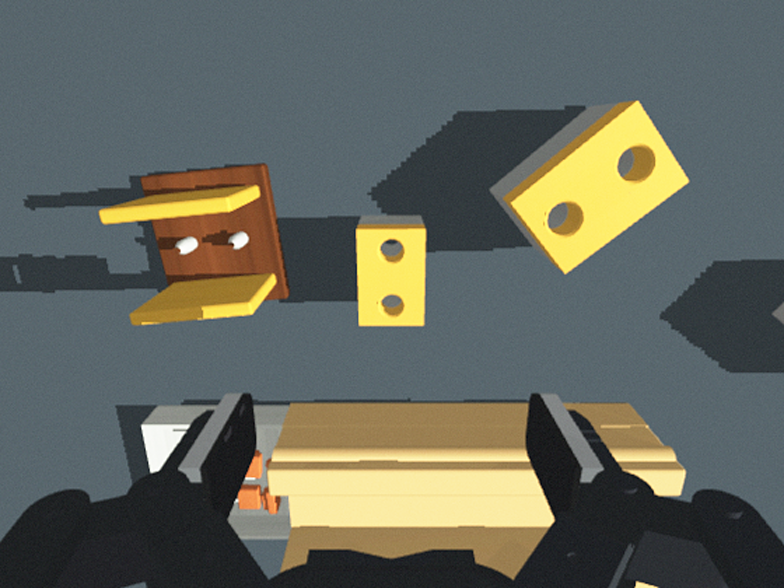

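Stone stands free and upright at the predicted corners (357,229)-(425,326); pegs seen at tops (180,247),(231,242), bases (195,243),(246,239).

```bash
python3 - <<'E'
from h import *
def q(L,z): return np.array([at("wrist",X/1.4,Y/1.4,z)[:2] for X,Y in L])
for L,z in(([(180,247),(231,242)],.031),([(195,243),(246,239)],.012)):
    P=q(L,z);d=P[1]-P[0];print(P.mean(0).round(4),np.linalg.norm(d).round(4),np.degrees(np.arctan2(d[1],d[0])).round(1))
L=[[.4693-s*.017*np.sin(np.radians(5.5)),-.1728+s*.017,.032] for s in(-1,1)]; print(proj("wrist",L)*1.4)
E
python3 -m creep '[[-7,0,0,0,0,0,1],[-14,0,0,0,0,0,1],[-21,0,0,0,0,0,1],[-28,0,0,0,0,0,1],[-35,0,0,0,0,0,1],[-42,0,0,0,0,0,1],[-49,0,0,0,0,0,1],[-56,0,0,0,0,0,1],[-63,0,0,0,0,0,1],[-70,0,0,0,0,0,1],[-77,0,0,0,0,0,1],[-84,0,0,0,0,0,1]]'
python3 -m creep '[[-6,0,0,10,0,0,1],[-6,0,0,20,0,0,1],[-6,0,0,20,0,0,1]]'
python3 - <<'E'
from h import *
rows([.4857,-.06,.028],180)
E
```

```text
[ 0.4667 -0.1738] 0.0319 95.8
[ 0.4687 -0.1713] 0.0338 94.7
[[179.7760168  251.45669683]
 [234.43518263 246.45667617]]
time_s: 14.63
position: [0.4845, -0.0591, 0.1646]
tcp_rot: [-0.475, 0.525, 0.476, 0.522]
ft_force: [0.2, 0.2, 1.0]
opening: 0.0852
time_s: 14.88
position: [0.4833, -0.0588, 0.1427]
tcp_rot: [-0.498, 0.502, 0.502, 0.498]
ft_force: [-0.1, 0.1, -0.4]
opening: 0.0853
turn [-0.    0.01 -0.42] shift [114.7  -3.2  -1.2]
```

```bash
python3 -m creep '[[0,0,0,30,-2,-1,1],[0,0,-0.4,60,-3,-1,1],[0,0,-0.4,85,-3,-1,1],[0,0,-0.4,102,-3,-1,1],[0,0,-0.4,111,-3,-1,1],[0,0,-0.4,115,-3,-1,1],[0,0,-0.4,115,-3,-1,1],[0,0,-0.4,115,-3,-1,1]]'
python3 -m creep '[[0,0,0,0,0,0,-1],[0,0,0,0,0,0,-1],[0,0,0,0,0,0,-1],[0,0,0,0,0,0,-1],[0,0,0,0,0,0,-1],[0,0,0,0,0,0,-1],[0,0,0,0,0,0,-1]]' 50
python3 - <<'E'
from h import *
rows([.4857,-.06,.18],180)
E
```

```text
time_s: 15.55
position: [0.4895, -0.0608, 0.0327]
tcp_rot: [0.503, -0.498, -0.498, -0.501]
ft_force: [0.5, -0.0, 0.2]
opening: 0.0853
time_s: 16.13
position: [0.49, -0.062, 0.0383]
tcp_rot: [0.504, -0.498, -0.497, -0.501]
ft_force: [-1.7, -0.3, 19.9]
opening: 0.0008
turn [ 0.13 -0.32  0.58] shift [-141.7    2.9    1.3]
```

Run:
```python
from h import *
a=camera("wrist")[:,:,::-1];b=camera("side")[:,:,::-1][140:280,220:400]
cv2.imwrite("pics/x1.png",np.hstack([a[:,60:500],cv2.resize(b,(360,280),interpolation=cv2.INTER_CUBIC).copy() if 0 else cv2.copyMakeBorder(cv2.resize(b,(360,280),interpolation=cv2.INTER_CUBIC),0,140,0,0,cv2.BORDER_CONSTANT)]))
```

```text
(no output)
```

View pics/x1.png

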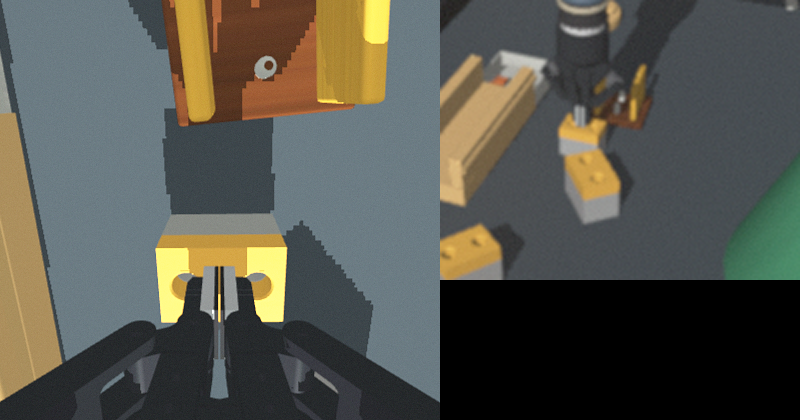

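The fingers slid off the top and closed above the stone (stone still upright, top corners (157,247),(287,247),(284,321),(160,322) in the crop, offset 60). Measure it, rise, reopen, and grip deeper.

```bash
python3 - <<'E'
from h import *
P=np.array([at("wrist",u+60,v,.048)[:2] for u,v in((157,247),(287,247),(284,321),(160,322))]);print(P.round(4),P.mean(0).round(4))
E
python3 -m creep '[[0,0,0,-15,0,0,-1],[0,0,0,-40,0,0,-1],[0,0,0,-70,0,0,0],[0,0,0,-100,0,0,1],[0,0,0,-120,0,0,1],[0,0,0,-120,0,0,1],[0,0,0,-120,0,0,1],[0,0,0,-120,0,0,1],[0,0,0,-120,0,0,1],[0,0,0,-120,0,0,1]]'
python3 - <<'E'
from h import *
L=[[.4857+a*.03,-.06+b*.02,.048] for a,b in((-1,-1),(1,-1),(1,1),(-1,1))]
p=proj("wrist",L)
b=camera("wrist")[:,:,::-1].copy()
b=cv2.resize(b,None,fx=1.4,fy=1.4,interpolation=cv2.INTER_CUBIC)
for q in p: cv2.circle(b,tuple(int(v) for v in q*1.4),2,(0,0,255),-1)
cv2.imwrite("pics/w6.png",b);print(p*1.4)
rows([.4857,-.06,.02],180)
E
```

```text
[[ 0.5183 -0.0806]
 [ 0.4589 -0.0811]
 [ 0.4578 -0.0412]
 [ 0.519  -0.04  ]] [ 0.4885 -0.0607]
time_s: 17.07
position: [0.487, -0.0602, 0.1501]
tcp_rot: [0.502, -0.499, -0.5, -0.5]
ft_force: [0.1, -0.5, -0.1]
opening: 0.0851
[[447.32656779 258.56457822]
 [337.45324639 258.1699473 ]
 [339.75764702 326.02845297]
 [444.42096954 326.43315397]]
turn [ 0.15 -0.06  0.22] shift [130.2   1.9   0.4]
```

View pics/w6.png

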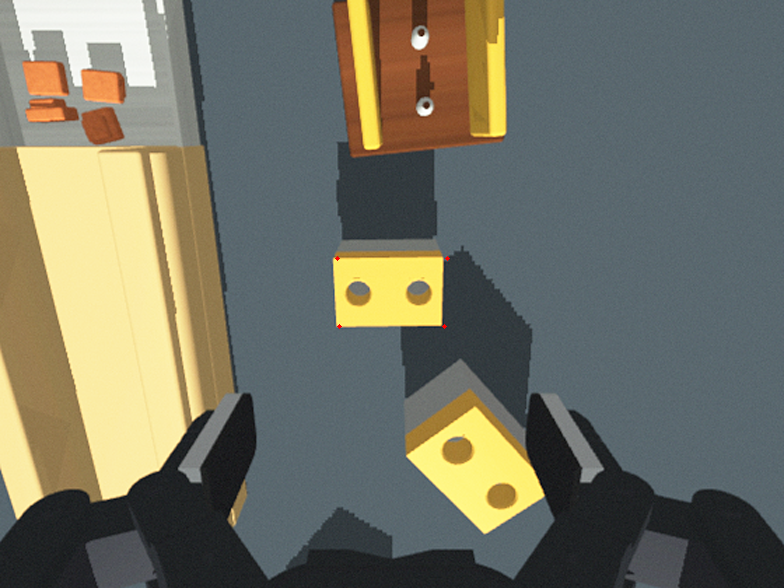

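Stone upright, moved only ~2 mm to ≈(0.4873,-0.060); all four chips in the tray; pegs at (421,33),(425,103).

```bash
python3 - <<'E'
from h import *
for L,z in(([(421,33),(425,103)],.032),):
    P=np.array([at("wrist",X/1.4,Y/1.4,z)[:2] for X,Y in L]);d=P[1]-P[0];print(P.mean(0).round(4),np.linalg.norm(d).round(4),np.degrees(np.arctan2(d[1],d[0])).round(1))
E
python3 -m creep '[[0,0,0,30,0,0.4,1],[0,0,0,60,0,0.4,1],[0,0,0,90,0,0.4,1],[0,0,0,112,0,0.4,1],[0,0,0,124,0,0.4,1],[0,0,0,130,0,0.4,1],[0,0,0,132,0,0.4,1],[0,0,0,132,0,0.4,1],[0,0,0,132,0,0.4,1],[0,0,0,132,0,0.4,1]]' 50
python3 - <<'E'
from h import *
rows([.4873,-.0602,.0185],180)
E
```

```text
[ 0.4705 -0.176 ] 0.0327 95.0
time_s: 17.95
position: [0.4905, -0.0607, 0.0216]
tcp_rot: [0.504, -0.497, -0.498, -0.501]
ft_force: [0.3, -0.3, 1.3]
opening: 0.0857
turn [ 0.15 -0.15  0.57] shift [3.1 3.3 0.5]
```

```bash
python3 -m creep '[[0,0,0.5,2,3,0.4,1],[0,0,0.5,3,3,0.4,1],[0,0,0.5,3,3,0.4,1]]'
python3 -m creep '[[0,0,0,0,0,0,0.6],[0,0,0,0,0,0,0.4],[0,0,0,0,0,0,0.2],[0,0,0,0,0,0,0.2],[0,0,0,0,0,0,0.2],[0,0,0,0,0,0,0.2]]' 50
```

```text
time_s: 18.2
position: [0.4861, -0.0599, 0.017]
tcp_rot: [0.501, -0.5, -0.501, -0.498]
ft_force: [0.1, -0.1, 0.6]
opening: 0.0855
time_s: 18.7
position: [0.4869, -0.0601, 0.0175]
tcp_rot: [0.501, -0.5, -0.5, -0.499]
ft_force: [1.6, 0.6, 3.5]
opening: 0.0587
```

```bash
python3 -m creep '[[0,0,0,0,0,0,-1],[0,0,0,0,0,0,-1],[0,0,0,0,0,0,-1],[0,0,0,-5,0,0,-1],[0,0,0,-10,0,0,-1],[0,0,0,-10,0,0,-1],[0,0,0,-10,0,0,-1]]' 60
```

```text
time_s: 19.28
position: [0.485, -0.0597, 0.026]
tcp_rot: [-0.5, 0.501, 0.501, 0.498]
ft_force: [-0.9, 1.0, -1.9]
opening: 0.0584
```

Gripped (58 mm). Lift, turn to the stand's heading and hover beside it for a close look at the pegs.

```bash
python3 -m creep '[[0,0,0,-15,0,0,-1],[0,0,0,-40,0,0,-1],[0,0,0,-70,0,0,-1],[0,0,0,-100,0,0,-1],[6,0,0,-120,0,0,-1],[12,0,0,-125,0,0,-1],[18,0,0,-125,0,0,-1],[24,0,0,-125,0,0,-1],[30,0,0,-125,0,0,-1],[36,0,0,-125,0,0,-1],[42,0,0,-125,0,0,-1],[48,0,0,-125,0,0,-1]]'
python3 - <<'E'
from h import *
rows([.535,-.174,.12],95.5)
E
```

```text
time_s: 20.28
position: [0.4854, -0.0595, 0.1506]
tcp_rot: [-0.252, 0.662, 0.253, 0.659]
ft_force: [0.7, -0.0, -3.4]
opening: 0.0586
turn [36.36 -0.27 -0.04] shift [  30.5 -118.5  -39.3]
```

```bash
python3 -m creep '[[6,0,0,0,-20,-7,-1],[12,0,0,0,-40,-13,-1],[18,0,0,0,-60,-20,-1],[24,0,0,0,-80,-26,-1],[30,0,0,8,-100,-33,-1],[36,-0.3,0,16,-118,-39,-1],[36.3,-0.3,0,24,-118,-39,-1],[36.3,-0.3,0,30,-118,-39,-1],[36.3,-0.3,0,30,-118,-39,-1],[36.3,-0.3,0,30,-118,-39,-1],[36.3,-0.3,0,30,-118,-39,-1]]'
python3 - <<'E'
from h import *
rows([.535,-.174,.12],95.5)
L=[[.469-s*.017*np.sin(np.radians(5.5)),-.174+s*.017,.032] for s in(-1,1)]; p=proj("wrist",L);print(p)
im=camera("wrist")[:,:,::-1]
cv2.imwrite("pics/w7.png",cv2.resize(im[60:360,180:380],None,fx=2,fy=2,interpolation=cv2.INTER_CUBIC));cv2.imwrite("pics/w7full.png",im)
E
```

```text
time_s: 21.2
position: [0.5363, -0.1725, 0.122]
tcp_rot: [-0.036, 0.705, 0.037, 0.707]
ft_force: [-0.3, 0.6, -3.1]
opening: 0.0587
turn [ 0.45  0.15 -0.02] shift [ 2.  -1.4 -1.4]
[[262.18325144 121.79034216]
 [311.99835067 122.22362165]]
```

View pics/w7.png

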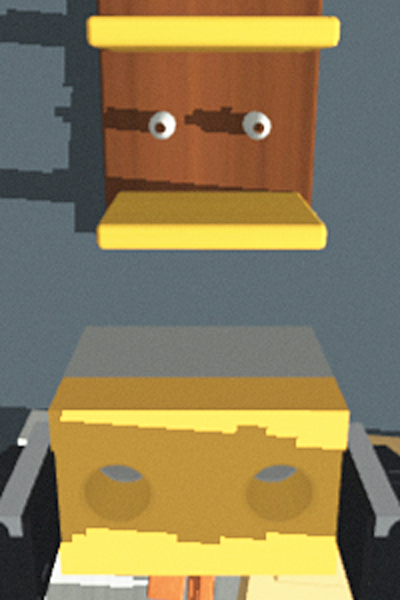

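Run:
```python
from h import *
p=camera_params("wrist");T=np.linalg.inv(p["tool_from_camera"])
for y,z in((-.017,0),(.017,0),(0,-.02),(0,.02)):
    q=T@[-.0305,y,z,1]; f=np.array([q[0]/q[2]*p["fx"]+p["cx"],q[1]/q[2]*p["fy"]+p["cy"]]);print(y,z,((f-[180,60])*2).round(1))
for zz in(.020,.026,.032):
    P=np.array([at("wrist",180+(X+.5)/2-.5,60+(Y+.5)/2-.5,zz)[:2] for X,Y in((161,126),(257,126))]);d=P[1]-P[0];print(zz,P.mean(0).round(4),np.linalg.norm(d).round(4),np.degrees(np.arctan2(d[1],d[0])).round(1))
rows([.469,-.174,.12],95.4)
```

```text
-0.017 0 [116.8 500.2]
0.017 0 [279.9 500.3]
0 -0.02 [198.4 414.6]
0 0.02 [198.3 578.5]
0.02 [ 0.471  -0.1758] 0.0346 96.0
0.026 [ 0.4706 -0.1759] 0.0338 96.0
0.032 [ 0.4701 -0.1761] 0.033 96.0
turn [0.54 0.19 0.01] shift [  2.2   5.7 -67.4]
```

```bash
python3 -m creep '[[0.5,0.2,0,0,2,-15,-1],[0.5,0.2,0,0,4,-30,-1],[0.5,0.2,0,0,5,-45,-1],[0.5,0.2,0,0,4,-58,-1],[0.5,0.2,0,0,4,-65,-1],[0.5,0.2,0,0,4,-65,-1],[0.5,0.2,0,0,4,-65,-1],[0.5,0.2,0,0,4,-65,-1]]'
python3 - <<'E'
from h import *
rows([.4714,-.1757,.0585],95.7)
E
```

```text
time_s: 21.92
position: [0.4723, -0.1761, 0.1222]
tcp_rot: [-0.033, 0.706, 0.033, 0.707]
ft_force: [-1.0, -0.6, -1.9]
opening: 0.0587
turn [-0.32  0.04  0.03] shift [63.7  0.5 -0.9]
```

```bash
python3 -m creep '[[0,0,0,8,0,-0.5,-1],[0,0,0,18,0,-0.5,-1],[0,0,0,28,0,-0.5,-1],[0,0,0,38,0,-0.5,-1],[0,0,0,48,0,-0.5,-1],[0,0,0,56,0,-0.5,-1],[0,0,0,62,0,-0.5,-1],[0,0,0,64,0,-0.5,-1],[0,0,0,64,0,-0.5,-1],[0,0,0,64,0,-0.5,-1]]'
python3 - <<'E'
from h import *
rows([.4714,-.1757,.0505],95.7)
E
```

```text
time_s: 22.75
position: [0.4711, -0.1762, 0.0579]
tcp_rot: [-0.033, 0.706, 0.033, 0.706]
ft_force: [0.6, 0.6, -2.3]
opening: 0.0588
turn [-0.35 -0.02  0.01] shift [7.4 0.5 0.4]
```

```bash
python3 -m creep '[[-0.3,0,0,2,0.4,0.3,-1],[-0.3,0,0,4,0.4,0.3,-1],[-0.3,0,0,6,0.4,0.3,-1],[-0.3,0,0,8,0.4,0.3,-1],[-0.3,0,0,9.5,0.4,0.3,-1],[-0.3,0,0,11,0.4,0.3,-1],[-0.3,0,0,12,0.4,0.3,-1],[-0.3,0,0,12,0.4,0.3,-1]]'
python3 - <<'E'
from h import *
rows([.4714,-.1757,.0295],95.7)
E
```

```text
time_s: 23.42
position: [0.4709, -0.1755, 0.0453]
tcp_rot: [-0.035, 0.707, 0.035, 0.706]
ft_force: [1.7, 0.4, -2.6]
opening: 0.0586
turn [-0.05 -0.08 -0.02] shift [15.8 -0.2  0.5]
```

```bash
python3 -m creep '[[0,0,0,1.5,0,0.2,-1],[0,0,0,3,0,0.2,-1],[0,0,0,4.5,0,0.2,-1],[0,0,0,6,0,0.2,-1],[0,0,0,7.5,0,0.2,-1],[0,0,0,9,0,0.2,-1],[0,0,0,9,0,0.2,-1],[0,0,0,9,0,0.2,-1]]'
```

```text
time_s: 24.08
position: [0.4712, -0.1756, 0.0365]
tcp_rot: [-0.035, 0.707, 0.035, 0.706]
ft_force: [0.1, 0.9, -2.1]
opening: 0.0584
```

No resistance; the pegs are in the holes. Lower the last ~7 mm to contact.

```bash
python3 -m creep '[[0,0,0,1.5,0,0,-1],[0,0,0,3,0,0,-1],[0,0,0,4.5,0,0,-1],[0,0,0,5.5,0,0,-1],[0,0,0,6.3,0,0,-1],[0,0,0,7,0,0,-1],[0,0,0,7,0,0,-1],[0,0,0,7,0,0,-1]]'
```

```text
time_s: 24.75
position: [0.4713, -0.1757, 0.0297]
tcp_rot: [-0.035, 0.707, 0.035, 0.706]
ft_force: [0.9, -0.3, -3.6]
opening: 0.0588
```

```bash
python3 -m creep '[[0,0,0,0.5,0,0,-1],[0,0,0,1,0,0,-1],[0,0,0,1.5,0,0,-1],[0,0,0,1.5,0,0,-1],[0,0,0,1.5,0,0,-1]]'
```

```text
time_s: 25.17
position: [0.4714, -0.1757, 0.0296]
tcp_rot: [-0.035, 0.706, 0.035, 0.706]
ft_force: [-2.9, 1.5, 4.5]
opening: 0.0587
```

Contact exactly at the expected seated height. Release, rise, check.

```bash
python3 -m creep '[[0,0,0,0,0,0,0.5],[0,0,0,0,0,0,0.7],[0,0,0,0,0,0,0.9],[0,0,0,0,0,0,1],[0,0,0,0,0,0,1],[0,0,0,0,0,0,1],[0,0,0,0,0,0,1],[0,0,0,0,0,0,1]]'
python3 -m creep '[[0,0,0,-5,0,0,1],[0,0,0,-15,0,0,1],[0,0,0,-35,0,0,1],[0,0,0,-65,0,0,1],[0,0,0,-100,0,0,1],[0,0,0,-130,0,0,1],[0,0,0,-140,0,0,1],[0,0,0,-140,0,0,1],[0,0,0,-140,0,0,1]]'
python3 - <<'E'
from h import *
a=np.radians(5.7);Rz=np.array([[np.cos(a),-np.sin(a)],[np.sin(a),np.cos(a)]])
L=[[*(Rz@[i*.02,j*.03]+[.4708,-.1757]),.060] for i,j in((-1,-1),(1,-1),(1,1),(-1,1))]
print((proj("wrist",L)*1.4).round(1))
b=camera("wrist")[:,:,::-1];s=camera("side")[:,:,::-1][140:240,230:350]
x=cv2.resize(b,None,fx=1.4,fy=1.4,interpolation=cv2.INTER_CUBIC)
x[:250,484:784]=cv2.resize(s,(300,250),interpolation=cv2.INTER_CUBIC)
cv2.imwrite("pics/w8.png",x)
E
```

```text
time_s: 25.83
position: [0.4713, -0.1756, 0.0281]
tcp_rot: [-0.035, 0.707, 0.035, 0.706]
ft_force: [-1.1, -0.0, 0.7]
opening: 0.0853
time_s: 26.58
position: [0.4719, -0.1759, 0.1689]
tcp_rot: [-0.035, 0.706, 0.035, 0.707]
ft_force: [-0.6, 0.6, -0.5]
opening: 0.0855
[[337.8 253.5]
 [340.3 320.1]
 [442.7 320.1]
 [445.2 253.5]]
```

View pics/w8.png

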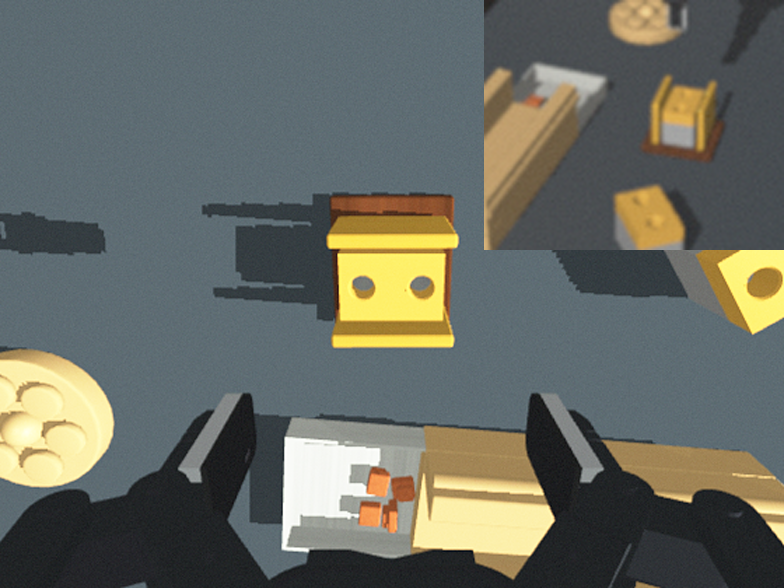

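The stone's top edges (about (338,253) to (445,320)) match the prediction for home height. The side inset shows it on the base between the cheeks, and the four chips are in the tray.

```bash
python3 -c "
from rig import *
job_done()"
```

```text
the job is handed in; nothing more can be done
```

I swept all four chips into the tray, set the rubbing stone down free-standing on the bench, changed grip, and lowered it over the stand's pegs. I then let go and handed the job in at about 26.6 s. No verdict was reported.

**Last checks:**
- **Stone on the stand:** it met resistance at the seated height (TCP 0.0296 m against 0.0295 m expected). The last wrist picture shows its top edges about where a stone fully home should be, to about 1 px by eye. The side view shows it on the base between the cheeks.
- **Chips:** all four are visible in the tray.
- **Robot:** the gripper is open and about 0.14 m above the stand, touching nothing.
- **Bystanders:** I never worked near the rosette, gauge or dividers, but I did not measure them at the end.

**What went wrong or disagreed:**
- **Missed grip:** my first try at gripping across the 60 mm was too shallow. The fingers slid up and shut on top of the stone, pushing down with about 20 N. It stayed upright and moved about 2 mm, and a grip about 10 mm deeper held.
- **Stand position:** my estimates of the stand's centre differed by 2–5 mm between pictures. I used the close wrist view, and the pegs went in with no side or vertical load to speak of.
- **Pictures:** I viewed 13, three over the budget of 10, because of the missed grip and the peg alignment.

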